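# Load the tapered tool handle into the drilling jig

## Robot

A 6-joint arm with a two-finger parallel gripper is mounted at the origin on the work surface. World frame = base frame: x ahead of the robot, y to its left, z up, the work surface at z = 0. Lengths are in mm, angles in rad, forces in N, time in s.
With the tool pointing down it reaches from about 375 to 925 mm from the base axis. Payload 5.7 kg.
Tool frame: the origin (TCP) lies on the mounting face of the last link; the fingertips stand 182 mm ahead of it and the grasp point (between the pads) lies 163 mm ahead of it (robot.grip_point_offset is the distance from the TCP to the grasp point, in mm); z points along the fingers, y is the line along which they close (so a half turn about z gives the same grasp; the last joint's range is limited). The gripper opens to 88 mm and grips with 3 to 60 N. Pads are 20 mm wide; open, the fingers measure 115 mm over their backs; the gripper's body (75 mm by 178 mm) begins 61 mm behind the grasp point.
Start: joints at [1.185, 0.359, 1.51, -0, 1.272, -0.115], TCP at [160.502, 578.122, 404.623] pointing down, gripper open.
Joint ranges: [-2.97, 2.97], [-1.01, 2.36], [0.21, 2.38], [-0.96, 4.11], [0.2, 2.71], [-2.98, 2.98]. Speed limits (rad/s): [2.39, 2.39, 3.14, 3.14, 3.14, 3.14].

## Interface

Orientations are given as a unit quaternion [x, y, z, w].
In Python, from bench import sensors, viewer, ticket, robot gives the robot as it stands.
- The arm moves only by the shell command python3 -m pendant 'ROWS'. ROWS is JSON, a list of rows, each an object of numbers: "dx", "dy", "dz": the shift along the world's x, y, z in m; "roll": the turn about the world's z in degrees; "gripper": the opening, from 0 (shut) to 1 (fully open). In form: [{"dx": .., "dy": .., "dz": .., "roll": .., "gripper": ..}, ...]. A call has 1 to 10 rows; each row is the pose to reach, as a shift and turn from the pose commanded when the call began; what a row does not reach only later rows make up. A row lasts 1/10 s, in which the tool goes at most 50 mm and 8.59 degrees, less where a joint would pass 70% of its speed; a pose out of reach is approached as far as the arm can. A call with a gripper value outside its range is refused whole. The fingers move at their own pace and stop on an object; the grip force is fixed at half the most. Time passes only in rows, so rows that repeat a pose let the fingers close. It gives the time, the measured TCP pose, the force, the opening and the grip force at its end, in the units of the state.
- sensors.state(): the state, without advancing time (a new reading comes with each control period).
- viewer.grab_frame(name): name is "side" or "top" or "wrist"; returns the picture (384x512x3 uint8, blue, green, red); there is no depth.
- viewer.calibration(name): a dict with "fx", "fy", "cx", "cy" (pixels), "rvec" (rotation vector, rad) and "tvec" (3), from world to camera coordinates, as OpenCV has them. Camera axes: x right, y down, z forward; pixel columns grow to the right and rows downward; lengths in mm; the calibration is good to about 2 mm. The wrist camera is an equidistant fisheye: a pixel r from the principal point sees the ray r / f radians off the axis. A picture is of the moment at which its call begins: read the wrist's pose just before it. calibration takes no time and is no camera call; for the wrist camera it gives the pose at the moment of the call.
- ticket.job_done(): hands the job in; it is judged then, once.
The state is a dict: "clock": time; "joint_pos": joint angles; "joint_velocities": joint speeds; "effort": joint torques, N m; "tcp_pos": TCP position; "eef_rot": TCP orientation; "wrist_force": force on the tool from outside, world axes, zero at the start; "moment": the same for the moment, N m; "gripper_width": finger opening in mm; "gripper_force": force on a finger pad.
Only numpy, scipy, OpenCV 4.12 (cv2) and the standard library are available. Lean on these libraries where they do the work, as an engineer would, in place of code of your own. Each camera call takes 0.05 s, during which the arm holds its last target. There are 200 camera calls.

## Task

Two turned wooden tool handles lie half under the little steel riser; take the one with the tapered nose by its nose half, draw it out straight, lay it in the open part of the drilling jig's V-groove with the nose towards the sliding stop but still short of the bridge, and let go. Then take it again nearer its tail and push it gently along the groove, under the bridge, until the nose rests against the stop, without shoving the stop out of its setting; let go and leave it lying in the groove. Leave everything else where it is.

Things in the scene. Friction and masses are not known exactly. Their poses are not given: they have to be found in the camera images.
- handle_center (a point): Centre of the tapered wooden handle, the one to load: round bar, 28 mm diameter, 160 mm long, about 0.1 kg. x runs along it towards the nose; the last 28 mm at the nose taper from 28 to 10 mm diameter; both ends are flat. At the start it lies level, axis 45 mm above the counter, in one of the riser's two troughs, nose half sticking out, tail half under the roof.
- handle_nose (a point): Middle of the tapered handle's flat nose end, 80 mm from its centre along its x axis; x points out of the nose.
- blunt_center (a point): Centre of the other wooden handle: same 28 mm diameter and 160 mm length, but full width at both ends. It lies parallel in the riser's other trough, 70 mm beside the first (either side). Not to be moved.
- riser: Low steel riser, fixed; origin on the counter, x points from its open front to the back. Two V-troughs along x at y = +35 and -35 mm, x -20 to 100 mm, each 36 mm wide, tops 38 mm above the counter. The handles' centres start at x = 15 mm, so the outer 45 mm of the nose half is beyond the trough. Base plate 6 mm thick, x -20 to 110 mm.
- roof (a point): Middle of the front edge of the riser's roof, on its underside, 67 mm above the counter; axes as the riser. The roof is 4 mm thick, runs 95 mm back from here and 100 mm to each side, on legs at the corners (y about +-94 mm). It covers the tail half (80 mm) of both handles, 8 mm above them; a handle is free once drawn 80 mm straight out towards -x.
- jig: Drilling jig, fixed; origin on the counter, x runs along the groove towards the stop. A 90 degree V-groove runs along x at y = 0 from x = -155 to 165 mm in a body 60 mm wide with flat tops 43 mm above the counter (base plate 100 mm wide, 8 mm thick). A handle lying in the groove has its axis 50 mm above the counter. The groove is open from above for x < 35 mm.
- bridge (a point): Middle of the underside of the jig's fixed bridge, 70 mm above the counter, at jig x = 60 mm; axes as the jig. The bridge spans the groove over 50 mm of its length (jig x 35 to 85 mm), 38 mm wide inside, 60 mm outside; its top is 78 mm and the drill bush on it 86 mm above the counter.
- stop_face (a point): Middle of the sliding stop's face that the nose must rest against, on the groove's line, 50 mm above the counter, beyond the bridge; x points along the groove away from the bridge. The stop is an aluminium block 22 mm long, 44 mm wide, 44 to 70 mm above the counter, with a black knob to 82 mm. Only friction holds it: a push of more than about 14 N shifts it.
- stop (a joint): Setting of the stop along the groove in m: its face lies at jig x = 100 mm + this value; differs from start to start (about 5 to 35 mm). It slides with friction and does not spring back. Not to be shifted.
- tier0_center (a point): Centre of the bottom one of three stacked empty steel tiffin tiers, each 110 mm in diameter (about 122 mm over the lugs), 52 mm high, 3 mm wall; the stack is 156 mm tall, beyond the middle of the counter. Bystander.
- tier1_center (a point): Centre of the middle one of three stacked empty steel tiffin tiers, each 110 mm in diameter (about 122 mm over the lugs), 52 mm high, 3 mm wall; the stack is 156 mm tall, beyond the middle of the counter. Bystander.
- tier2_center (a point): Centre of the top one of three stacked empty steel tiffin tiers, each 110 mm in diameter (about 122 mm over the lugs), 52 mm high, 3 mm wall; the stack is 156 mm tall, beyond the middle of the counter. Bystander.
- dustpan: Small aluminium dustpan lying flat, 130 x 150 mm, rear wall 35 mm high at x = +64 mm, handle to x = 148 mm, orange spring clip on the rear wall up to 78 mm high; origin under the pan's centre. Bystander.
- screwdriver: Crosshead screwdriver lying down, 190 mm long, along its x axis, nearest the robot. Bystander.
- hexkey: Chrome hex key lying on the riser's roof, 100 mm by 30 mm, 7 mm thick. Bystander.
- jar: Glass jar with steel lid, 66 mm in diameter, 90 mm high; origin under its centre. Bystander.
- tumbler: Steel tumbler, 72 mm in diameter, 95 mm high; origin under its centre. Bystander.

How it is judged:
By the outcome, as a careful person would: the job done as asked, in the order asked, and still so for the second after the job is handed in, with the robot touching nothing.
It also fails if it takes over 56 s, if anything falls off the work surface, if the arm or the gripper's body presses on something with over 40 N, if the wrist force passes 120 N, or if a joint passes its speed limit or range.

## Working session

There is one attempt and no reset: what is moved stays moved. The work goes in short steps, Python scripts to look and compute and a shell command to move; the robot and the scene stay as the last step left them, time stands still between calls to the robot, and variables do not carry over. Pictures are saved under pics/ and viewed, at most 12 in all, crops included, and the job is handed in when it is done.

```bash
mkdir -p pics; ls; python3 - <<'E'
from bench import sensors, viewer, ticket, robot
import cv2
for n in("side","top"):
    im=viewer.grab_frame(n); cv2.imwrite(f"pics/{n}0.png",im)
    cv2.imwrite(f"pics/{n}0b.png",cv2.resize(im,(800,600),interpolation=cv2.INTER_CUBIC)); print(viewer.calibration(n))
s=sensors.state();print(s["tcp_pos"],s["eef_rot"],s["gripper_width"],s["clock"])
E
```

```text
pics
{'fx': 353.48231055078963, 'fy': 353.48231055078963, 'cx': 255.63343205604187, 'cy': 185.63357413849084, 'rvec': array([ 2.13575647, -0.04228098,  0.05445602]), 'tvec': array([-588.81549333,  103.47252835, 1221.5673263 ])}
{'fx': 401.274335471714, 'fy': 401.274335471714, 'cx': 258.30006247011585, 'cy': 191.48606928345384, 'rvec': array([ 1.96874865, -2.25924881,  0.22514068]), 'tvec': array([  88.13081853,  563.78120511, 1197.79404871])}
[160.38548776 577.83538435 403.9118691 ] [ 1.34975198e-01  9.90848635e-01 -7.98611922e-04 -2.01465517e-04] 87.88829923534823 0.1
```

View pics/top0b.png

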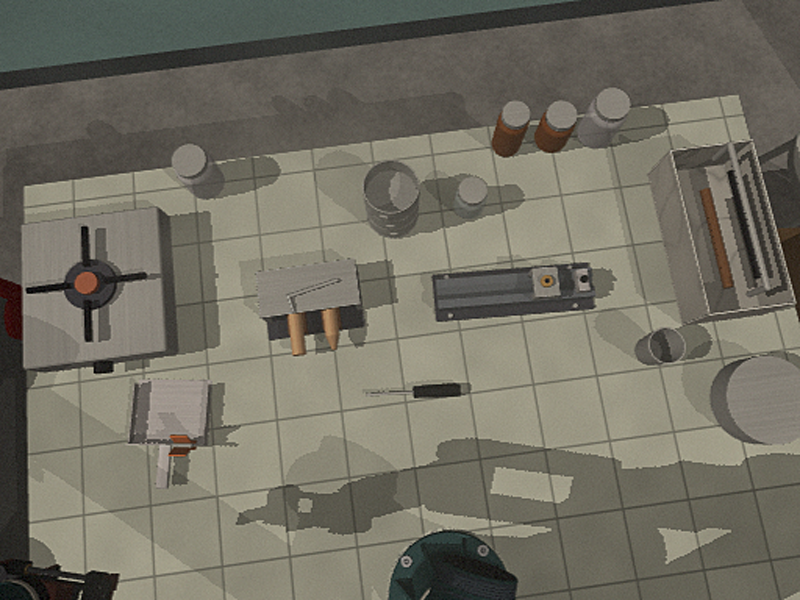

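View pics/side0b.png

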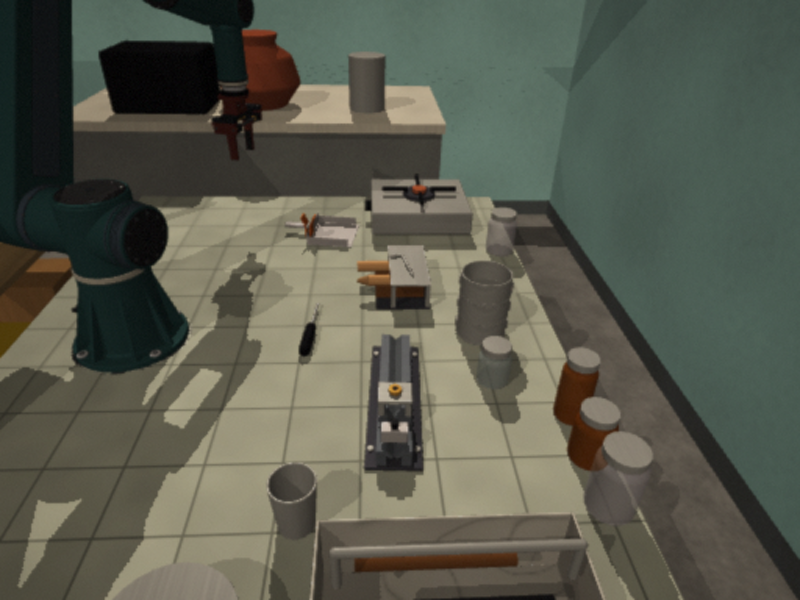

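The top view shows the tapered handle as the right one (nose about (334,348)), with the blunt one at (298,352). The jig spans (433..593, 265..320), with its stop at the right end. I'll enlarge all four regions in one composite.

```bash
python3 - <<'E'
import cv2,numpy as np
t=cv2.imread("pics/top0.png");s=cv2.imread("pics/side0.png")
# 4x crops 100x75
c=lambda im,x,y,w,h:cv2.resize(im[y:y+h,x:x+w],(400,300),interpolation=cv2.INTER_CUBIC)
g=lambda i:np.clip(i*1.3,0,255).astype(np.uint8)
cv2.imwrite("pics/comp.png",g(np.vstack([np.hstack([c(t,155,160,100,75),c(t,275,150,112,84)]),np.hstack([c(s,220,145,64,48),c(s,200,205,128,96)])])))
E
```

```text
(no output)
```

View pics/comp.png

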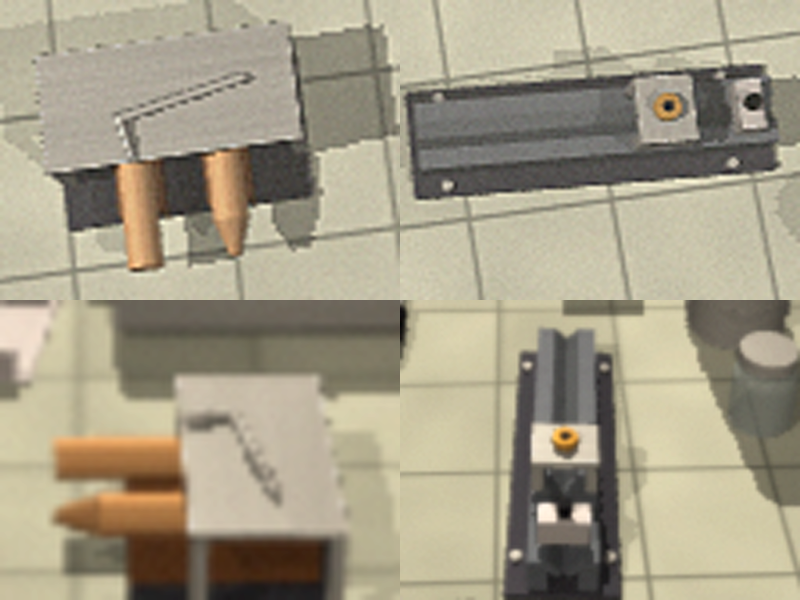

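```bash
cat > h.py <<'E'
import numpy as np,cv2
from bench import sensors,viewer
def cam(n):
    c=viewer.calibration(n);R=cv2.Rodrigues(np.array(c["rvec"]))[0];return c,R,-R.T@np.array(c["tvec"])
def ray(n,p,C=None):
    c,R,o=C or cam(n);v=np.array([(p[0]-c["cx"])/c["fx"],(p[1]-c["cy"])/c["fy"]])
    if n=="wrist":
        r=np.hypot(*v);d=np.array([*(v/r*np.sin(r)),np.cos(r)])
    else: d=np.array([*v,1])
    d=R.T@d;return o,d/np.linalg.norm(d)
def tri(*rays):
    A=sum(np.eye(3)-np.outer(d,d) for o,d in rays);b=sum((np.eye(3)-np.outer(d,d))@o for o,d in rays)
    p=np.linalg.solve(A,b);return p,max(np.linalg.norm((np.eye(3)-np.outer(d,d))@(p-o)) for o,d in rays)
def atz(r,z):
    o,d=r;return o+d*(z-o[2])/d[2]
E
python3 - <<'E'
from h import *
np.set_printoptions(precision=1,suppress=True)
T=lambda p:ray("top",p);S=lambda p:ray("side",p)
for k,a,b in[("nose",(213.25,222.5),(229.1,179.2)),("axroof",(211.75,197.5),(249.8,179.1)),("bush86",(350,180),(253.1,248.8)),("knob82",(373.85,178.3),(252.8,271.6)),("roofR71",(230.75,194.25),(249.8,182.6))]:
    print(k,*tri(T(a),S(b)))
for k,p,z in[("nose",(213.25,222.5),45),("ax",(211.75,197.5),59),("rfl",(166.25,203),71),("rfr",(230.75,194.25),71),("rbl",(164,175),71),("rbr",(227.5,166),71),("bush",(350,180),86),("knob",(373.85,178.3),82),("bl",(391.2,181.6) and (391.2-0,178.6),43),("bodyL1",(279.2,178.6),43),("bodyL2",(280.3,197.6),43),("bluntnose",(191,227),45)]:print(k,atz(T(p),z))
for k,p,z in[("bush",(253.1,248.8),86),("knob",(252.8,271.6),82),("Vstart",(253.1,216.2),30)]:print("S",k,atz(S(p),z))
E
```

```text
nose [494.8 162.3  43.7] 0.061479122256723716
axroof [574.1 157.8  46.1] 0.29347066462821
bush86 [ 564.6 -273.7   82.7] 2.1278748681226607
knob82 [ 561.  -350.2   74. ] 1.5948469894738924
roofR71 [571.5  96.2  68.7] 0.2244586618302987
nose [494.7 162.2  45. ]
ax [571.2 156.5  59. ]
rfl [570.8 296.2  71. ]
rfr [570.8  96.   71. ]
rbl [660.3 295.1  71. ]
rbr [661.9  95.1  71. ]
bush [ 561.7 -273.    86. ]
knob [ 557.8 -347.7   82. ]
bl [ 556.9 -414.7   43. ]
bodyL1 [605.9 -61.8  43. ]
bodyL2 [544.5 -56.2  43. ]
bluntnose [490.2 232.3  45. ]
S bush [ 566.5 -276.7   86. ]
S knob [ 562.  -357.5   82. ]
S Vstart [577.6 -55.9  30. ]
```

The triangulated points match the given sizes:

| Item | Measured | Expected |
|---|---|---|
| Nose height | 44 mm | 45 mm |
| Roof width | 200 mm | 200 mm |
| Bush to groove start | about 215 mm | 215 mm |

Next I hover over the nose half with the half-turn grasp, so joint 6 stays in range later.

```bash
python3 -m pendant '[{"dx":0.19,"dy":-0.21,"dz":-0.03,"roll":-80,"gripper":0.55},{"dx":0.19,"dy":-0.21,"dz":-0.03,"roll":-80,"gripper":0.55},{"dx":0.19,"dy":-0.21,"dz":-0.03,"roll":-80,"gripper":0.55},{"dx":0.19,"dy":-0.21,"dz":-0.03,"roll":-80,"gripper":0.55},{"dx":0.19,"dy":-0.21,"dz":-0.03,"roll":-80,"gripper":0.55},{"dx":0.19,"dy":-0.21,"dz":-0.03,"roll":-80,"gripper":0.55},{"dx":0.19,"dy":-0.21,"dz":-0.03,"roll":-80,"gripper":0.55},{"dx":0.19,"dy":-0.21,"dz":-0.03,"roll":-80,"gripper":0.55},{"dx":0.19,"dy":-0.21,"dz":-0.03,"roll":-80,"gripper":0.55},{"dx":0.19,"dy":-0.21,"dz":-0.03,"roll":-80,"gripper":0.55}]'
python3 -m pendant '[{"dx":0.18,"dy":-0.208,"dz":-0.03,"roll":-84.5,"gripper":0.55},{"dx":0.18,"dy":-0.208,"dz":-0.03,"roll":-84.5,"gripper":0.55},{"dx":0.18,"dy":-0.208,"dz":-0.03,"roll":-84.5,"gripper":0.55},{"dx":0.18,"dy":-0.208,"dz":-0.03,"roll":-84.5,"gripper":0.55},{"dx":0.18,"dy":-0.208,"dz":-0.03,"roll":-84.5,"gripper":0.55},{"dx":0.18,"dy":-0.208,"dz":-0.03,"roll":-84.5,"gripper":0.55},{"dx":0.18,"dy":-0.208,"dz":-0.03,"roll":-84.5,"gripper":0.55},{"dx":0.18,"dy":-0.208,"dz":-0.03,"roll":-84.5,"gripper":0.55},{"dx":0.18,"dy":-0.208,"dz":-0.03,"roll":-84.5,"gripper":0.55},{"dx":0.18,"dy":-0.208,"dz":-0.03,"roll":-84.5,"gripper":0.55}]'
cat > look.py <<'E'
import sys,pickle;from h import *
s=sensors.state();C=cam("wrist");im=viewer.grab_frame("wrist");n=sys.argv[1]
pickle.dump(C,open(f"pics/{n}.pkl","wb"));cv2.imwrite(f"pics/{n}.png",im);cv2.imwrite(f"pics/{n}b.png",cv2.resize(im,(800,600),interpolation=cv2.INTER_CUBIC))
q=s["eef_rot"];print(np.round(s["tcp_pos"],1),np.round(q,4),"heading y",np.degrees(np.arctan2(*(__import__("scipy.spatial.transform",fromlist=['x']).Rotation.from_quat(q).as_matrix()[[1,0],1]))),s["joint_pos"],s["gripper_width"],s["clock"],"cam",C[2],C[0]["fx"],C[0]["cx"],C[0]["cy"])
E
python3 look.py w1
```

```text
clock: 1.1
tcp_pos: [350.5, 367.8, 374.3]
eef_rot: [0.742, 0.67, -0.0, -0.0]
wrist_force: [-0.8, 0.1, 0.1]
gripper_width: 48.3
gripper_force: 0.0
clock: 2.1
tcp_pos: [530.4, 159.9, 344.2]
eef_rot: [1.0, -0.003, -0.0, 0.0]
wrist_force: [1.0, -0.3, -0.1]
gripper_width: 48.4
gripper_force: 0.0
[530.4 159.9 344.2] [ 1.0e+00 -3.3e-03 -5.0e-04  0.0e+00] heading y -90.37529751210309 [1.68035917e-01 3.56698324e-01 1.68175330e+00 1.64813813e-04
 1.10412518e+00 1.74530821e+00] 48.376619482046415 2.1 cam [613.22037519 158.89125394 323.66070223] 297.3186396354542 261.02308312907627 192.78665763425465
```

View pics/w1b.png

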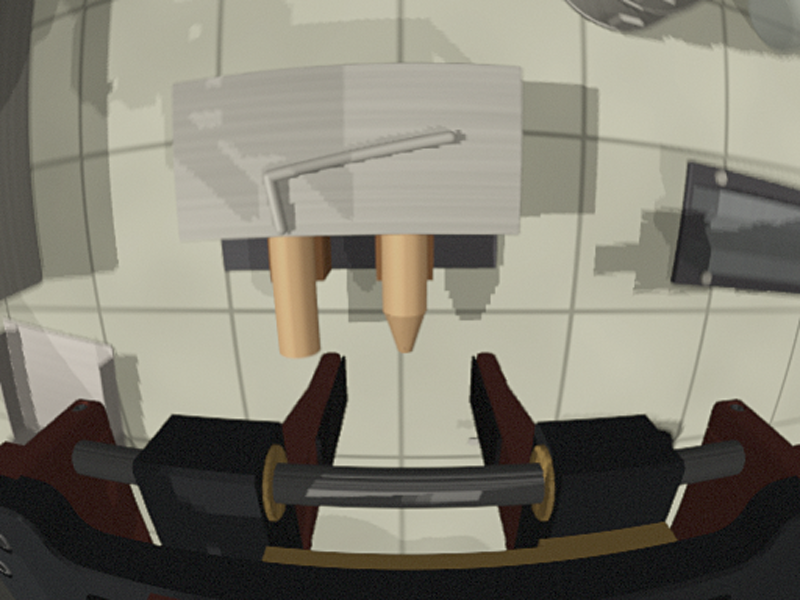

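The wrist view shows the tapered handle's axis running from (405,236) at the roof edge to (404,350) at the nose tip. The roof's front corners are at (181,241) and (519,234).

```bash
python3 - <<'E'
from h import *;import pickle
np.set_printoptions(precision=1,suppress=True)
C=pickle.load(open("pics/w1.pkl","rb"));W=lambda x,y:ray("wrist",(x*.64,y*.64),C)
print("nose",tri(W(404.5,350),ray("top",(213.25,222.5)),ray("side",(229.1,179.2))),atz(W(404.5,350),45))
print("taper start",atz(W(404,316),52));print("ax",atz(W(404.5,236),59),atz(W(382,236),50),atz(W(426.5,236),50))
for p in((181,241),(519,234),(173,83),(521,68)):print("roof",atz(W(*p),71))
print("blunt",atz(W(300,355),45),"jig base", atz(W(690,163),8),atz(W(672,281),8))
E
```

```text
nose (array([494.2, 161.8,  44.8]), np.float64(1.2367844865550375)) [492.9 161.8  45. ]
taper start [518.8 161.8  52. ]
ax [569.9 161.   59. ] [568.6 174.5  50. ] [568.4 148.   50. ]
roof [573.  294.5  71. ]
roof [573.2  96.9  71. ]
roof [667.9 294.5  71. ]
roof [666.4  97.   71. ]
blunt [489.2 231.6  45. ] jig base [623.2 -56.1   8. ] [529.8 -49.    8. ]
```

```bash
python3 -m pendant '[{"dx":0.0145,"dy":0.0015,"dz":-0.03,"roll":0.3,"gripper":0.55},{"dx":0.0145,"dy":0.0015,"dz":-0.07,"roll":0.3,"gripper":0.55},{"dx":0.0145,"dy":0.0015,"dz":-0.1,"roll":0.3,"gripper":0.55},{"dx":0.0145,"dy":0.0015,"dz":-0.115,"roll":0.3,"gripper":0.55},{"dx":0.0145,"dy":0.0015,"dz":-0.122,"roll":0.3,"gripper":0.55},{"dx":0.0145,"dy":0.0015,"dz":-0.122,"roll":0.3,"gripper":0.55}]'
python3 look.py w2
```

```text
clock: 2.75
tcp_pos: [544.6, 161.6, 221.7]
eef_rot: [1.0, 0.003, -0.001, 0.0]
wrist_force: [-0.3, -0.6, 0.4]
gripper_width: 48.4
gripper_force: 0.0
[544.6 161.6 221.7] [ 1.0e+00  3.1e-03 -1.0e-03  1.0e-04] heading y -89.64012464549343 [1.66803627e-01 5.37071719e-01 1.75466064e+00 1.28592224e-04
 8.51846924e-01 1.73123438e+00] 48.370751950678844 2.75 cam [627.45928364 161.6554196  201.15502583] 297.3186396354542 261.02308312907627 192.78665763425465
```

View pics/w2b.png

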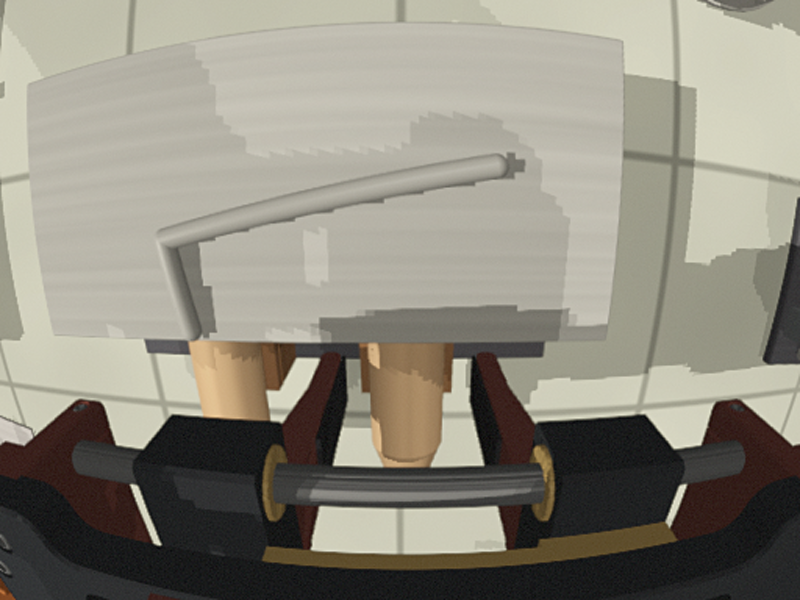

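The fingers straddle the handle, which is centred at column 407 between tips at 345 and 472, and the blunt handle is clear. Now I close.

```bash
python3 -m pendant '[{"gripper":0.1},{"gripper":0.1},{"gripper":0.1},{"gripper":0.1},{"gripper":0.1},{"gripper":0.1}]' && python3 -m pendant '[{"dz":0.001,"gripper":0.1},{"dz":0.002,"gripper":0.1},{"dz":0.002,"gripper":0.1}]'
```

```text
invalid input at $[0]: expected keys dx, dy, dz, roll, gripper
```

```bash
python3 -m pendant '[{"dx":0,"dy":0,"dz":0,"roll":0,"gripper":0.1},{"dx":0,"dy":0,"dz":0,"roll":0,"gripper":0.1},{"dx":0,"dy":0,"dz":0,"roll":0,"gripper":0.1},{"dx":0,"dy":0,"dz":0,"roll":0,"gripper":0.1},{"dx":0,"dy":0,"dz":0,"roll":0,"gripper":0.1},{"dx":0,"dy":0,"dz":0,"roll":0,"gripper":0.1}]' && python3 -m pendant '[{"dx":0,"dy":0,"dz":0.001,"roll":0,"gripper":0.1},{"dx":0,"dy":0,"dz":0.002,"roll":0,"gripper":0.1},{"dx":0,"dy":0,"dz":0.002,"roll":0,"gripper":0.1}]'
```

```text
clock: 3.4
tcp_pos: [545.4, 162.1, 223.5]
eef_rot: [1.0, 0.002, 0.001, -0.0]
wrist_force: [-1.6, 3.5, 6.5]
gripper_width: 27.0
gripper_force: 30.0
clock: 3.7
tcp_pos: [544.9, 161.4, 224.5]
eef_rot: [1.0, 0.003, -0.0, 0.0]
wrist_force: [0.5, 0.1, -1.0]
gripper_width: 27.3
gripper_force: 30.0
```

```bash
python3 -m pendant '[{"dx":-0.01,"dy":0,"dz":0,"roll":0,"gripper":0.1},{"dx":-0.025,"dy":0,"dz":0,"roll":0,"gripper":0.1},{"dx":-0.04,"dy":0,"dz":0,"roll":0,"gripper":0.1},{"dx":-0.055,"dy":0,"dz":0,"roll":0,"gripper":0.1},{"dx":-0.07,"dy":0,"dz":0,"roll":0,"gripper":0.1},{"dx":-0.085,"dy":0,"dz":0,"roll":0,"gripper":0.1},{"dx":-0.1,"dy":0,"dz":0,"roll":0,"gripper":0.1},{"dx":-0.11,"dy":0,"dz":0,"roll":0,"gripper":0.1},{"dx":-0.11,"dy":0,"dz":0.03,"roll":0,"gripper":0.1},{"dx":-0.11,"dy":0,"dz":0.07,"roll":0,"gripper":0.1}]'; python3 look.py w3
```

```text
clock: 4.7
tcp_pos: [433.1, 161.3, 293.7]
eef_rot: [1.0, 0.003, -0.003, 0.001]
wrist_force: [2.0, -0.3, -0.7]
gripper_width: 27.7
gripper_force: 30.0
[433.1 161.3 293.7] [ 1.0e+00  2.5e-03 -2.9e-03  6.0e-04] heading y -89.70935638338084 [ 2.06801871e-01  3.09115327e-01  1.92589020e+00 -4.07067076e-05
  9.12466790e-01  1.77255399e+00] 27.70206649782285 4.7 cam [515.83531173 161.2092675  272.79810863] 297.3186396354542 261.02308312907627 192.78665763425465
```

View pics/w3b.png

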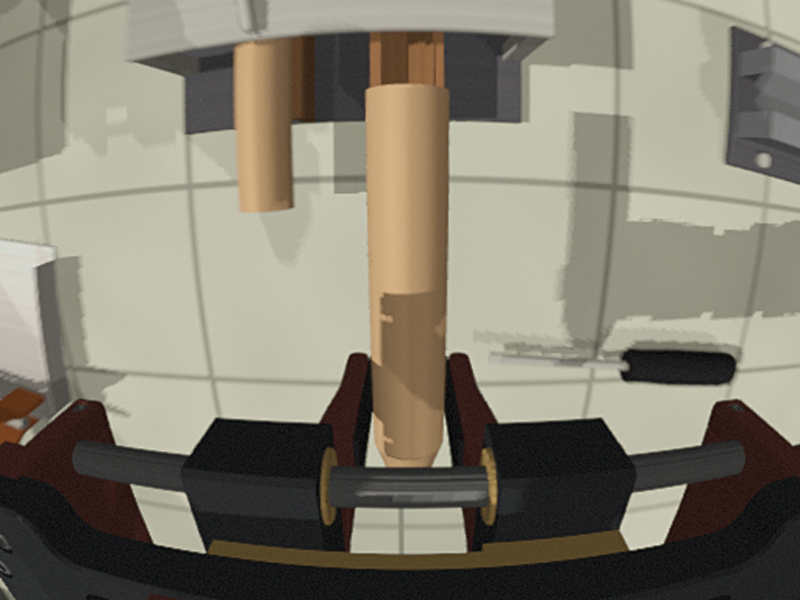

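The handle is held straight, its tail at (408,87) is clear of the roof, and the blunt handle and hex key haven't moved. Next I swing it over the jig at this height.

```bash
python3 -m pendant '[{"dx":0.012,"dy":-0.03,"dz":0.015,"roll":8,"gripper":0.1},{"dx":0.026,"dy":-0.065,"dz":0.03,"roll":16,"gripper":0.1},{"dx":0.04,"dy":-0.1,"dz":0.03,"roll":24,"gripper":0.1},{"dx":0.054,"dy":-0.135,"dz":0.03,"roll":32,"gripper":0.1},{"dx":0.068,"dy":-0.17,"dz":0.03,"roll":40,"gripper":0.1},{"dx":0.082,"dy":-0.205,"dz":0.03,"roll":48,"gripper":0.1},{"dx":0.096,"dy":-0.24,"dz":0.03,"roll":56,"gripper":0.1},{"dx":0.11,"dy":-0.275,"dz":0.03,"roll":64,"gripper":0.1},{"dx":0.124,"dy":-0.31,"dz":0.03,"roll":72,"gripper":0.1},{"dx":0.134,"dy":-0.33,"dz":0.03,"roll":80,"gripper":0.1}]' && python3 -m pendant '[{"dx":0.002,"dy":-0.012,"dz":0,"roll":6,"gripper":0.1},{"dx":0.002,"dy":-0.012,"dz":0,"roll":6,"gripper":0.1},{"dx":0.002,"dy":-0.012,"dz":0,"roll":6,"gripper":0.1}]'; python3 look.py w4
```

```text
clock: 5.75
tcp_pos: [569.5, -171.0, 324.3]
eef_rot: [0.763, 0.646, -0.0, 0.001]
wrist_force: [-0.9, 0.6, -0.9]
gripper_width: 27.7
gripper_force: 30.0
clock: 6.05
tcp_pos: [570.5, -180.0, 324.1]
eef_rot: [0.731, 0.683, -0.0, -0.001]
wrist_force: [-1.2, 0.6, -1.6]
gripper_width: 27.5
gripper_force: 30.0
[ 570.5 -180.   324.1] [ 7.309e-01  6.825e-01 -2.000e-04 -7.000e-04] heading y -3.9174041250417986 [-4.21232751e-01  4.37417449e-01  1.60393224e+00  2.41446358e-04
  1.10157551e+00 -3.52970085e-01] 27.54102131371809 6.05 cam [576.84326658 -98.62402199 303.77038744] 297.3186396354542 261.02308312907627 192.78665763425465
```

View pics/w4b.png

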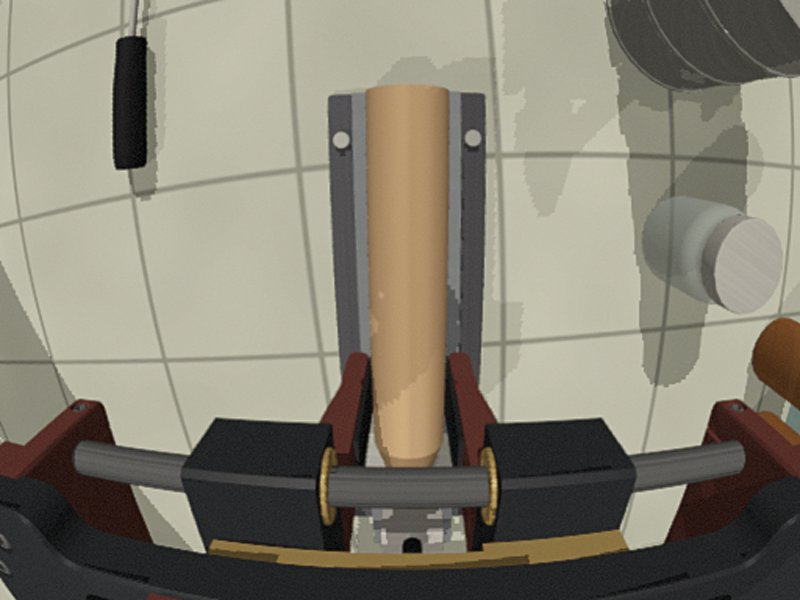

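The handle hangs over the jig's open groove, nearly parallel to it. The base plate edges run (329,97)→(340,350) and (485,95)→(481,345). The plate screws are at (341,140) and (472,138), and the tail edges at (366,88) and (448,88).

```bash
python3 - <<'E'
from h import *;import pickle
np.set_printoptions(precision=1,suppress=True)
C=pickle.load(open("pics/w4.pkl","rb"));W=lambda x,y:ray("wrist",(x*.64,y*.64),C)
A=[atz(W(*p),8) for p in((329,97),(340,350),(485,95),(481,345),(341,140),(472,138))]
B=[atz(W(*p),43) for p in((352,97),(461,97),(366,340),(461,300))]
H=[atz(W(*p),147) for p in((366,90),(448,90),(375,440),(442,440))]
for n,L in(("base",A),("body",B),("handle",H)):print(n,*L)
# handle tail top (z~161 if level)
print("tail top",atz(W(407,85),161))
E
```

```text
base [530.1 -53.    8. ] [ 520.6 -222.8    8. ] [627.9 -58.6   8. ] [ 618.8 -225.8    8. ] [535.7 -81.7   8. ] [617.9 -86.1   8. ]
body [548.5 -59.9  43. ] [608.4 -64.1  43. ] [ 544.  -202.5   43. ] [ 602.4 -181.    43. ]
handle [564.6 -73.4 147. ] [591.6 -75.3 147. ] [ 556. -205.  147.] [ 583.  -206.8  147. ]
tail top [578.1 -75.1 161. ]
```

The jig axis heads −93.2°, and its x is about 571.7 at y=−180. The nose would lie at about jig x = 19 mm, short of the bridge at 35. I'll correct and lower in steps.

```bash
python3 -m pendant '[{"dx":0.0012,"dy":0,"dz":-0.03,"roll":0.7,"gripper":0.1},{"dx":0.0012,"dy":0,"dz":-0.06,"roll":0.7,"gripper":0.1},{"dx":0.0012,"dy":0,"dz":-0.08,"roll":0.7,"gripper":0.1},{"dx":0.0012,"dy":0,"dz":-0.088,"roll":0.7,"gripper":0.1},{"dx":0.0012,"dy":0,"dz":-0.092,"roll":0.7,"gripper":0.1},{"dx":0.0012,"dy":0,"dz":-0.094,"roll":0.7,"gripper":0.1},{"dx":0.0012,"dy":0,"dz":-0.094,"roll":0.7,"gripper":0.1}]' && python3 -m pendant '[{"dx":0,"dy":0,"dz":-0.001,"roll":0,"gripper":0.1},{"dx":0,"dy":0,"dz":-0.002,"roll":0,"gripper":0.1},{"dx":0,"dy":0,"dz":-0.002,"roll":0,"gripper":0.1}]'; python3 look.py w5
```

```text
clock: 6.8
tcp_pos: [572.6, -180.3, 231.4]
eef_rot: [0.725, 0.688, 0.0, 0.001]
wrist_force: [0.0, 0.0, -0.2]
gripper_width: 27.2
gripper_force: 30.0
clock: 7.1
tcp_pos: [572.6, -180.5, 231.0]
eef_rot: [0.726, 0.688, 0.0, 0.001]
wrist_force: [-3.3, 1.1, 11.7]
gripper_width: 27.3
gripper_force: 30.0
[ 572.6 -180.5  231. ] [7.256e-01 6.882e-01 5.000e-04 1.000e-03] heading y -3.0309184159290314 [-4.20427492e-01  5.56762724e-01  1.67591970e+00  1.61363513e-04
  9.06751322e-01 -3.67626622e-01] 27.3409959423066 7.1 cam [577.81415571 -99.01290406 210.50968653] 297.3186396354542 261.02308312907627 192.78665763425465
```

View pics/w5b.png

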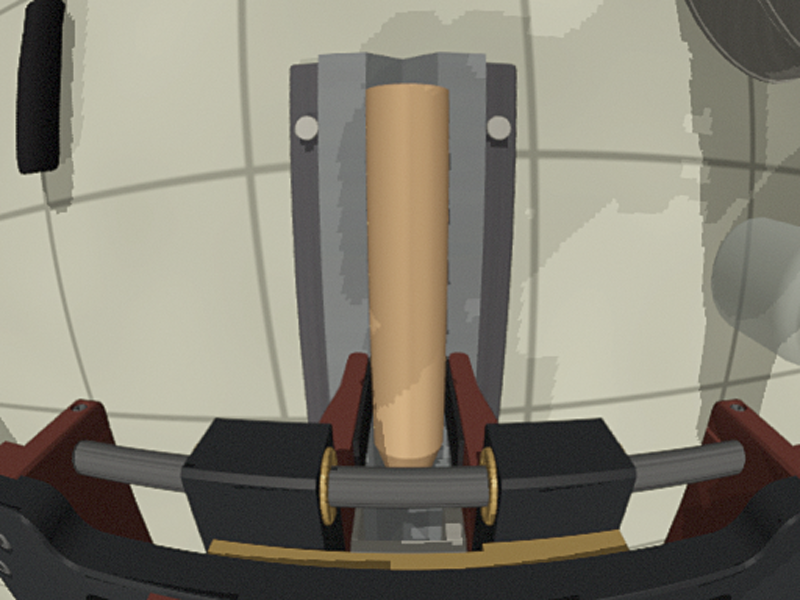

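Contact came 1–2 mm early with a small sideways force. The picture shows the groove's centre (column 403.5) about 1.5 mm left of the handle's (407), so I'll lift slightly, shift −x and lower again.

```bash
python3 -m pendant '[{"dx":0,"dy":0,"dz":0.002,"roll":0,"gripper":0.1},{"dx":-0.0015,"dy":0,"dz":0.002,"roll":0.1,"gripper":0.1},{"dx":-0.0015,"dy":0,"dz":0.001,"roll":0.1,"gripper":0.1},{"dx":-0.0015,"dy":0,"dz":0,"roll":0.1,"gripper":0.1},{"dx":-0.0015,"dy":0,"dz":0,"roll":0.1,"gripper":0.1}]'; python3 -m pendant '[{"dx":0,"dy":0,"dz":-0.001,"roll":0,"gripper":0.1},{"dx":0,"dy":0,"dz":-0.001,"roll":0,"gripper":0.1}]'
```

```text
clock: 7.65
tcp_pos: [570.7, -180.5, 228.8]
eef_rot: [0.725, 0.689, -0.0, -0.0]
wrist_force: [-0.7, 1.1, 4.6]
gripper_width: 27.1
gripper_force: 30.0
clock: 7.85
tcp_pos: [570.7, -180.4, 228.7]
eef_rot: [0.725, 0.689, -0.0, 0.0]
wrist_force: [-3.6, 1.5, 12.0]
gripper_width: 27.2
gripper_force: 30.0
```

```bash
python3 -m pendant '[{"dx":-0.0005,"dy":0,"dz":0.0005,"roll":0,"gripper":0.1},{"dx":-0.0005,"dy":0,"dz":0.0005,"roll":0,"gripper":0.5},{"dx":-0.0005,"dy":0,"dz":0.0005,"roll":0,"gripper":0.5},{"dx":-0.0005,"dy":0,"dz":0.0005,"roll":0,"gripper":0.5},{"dx":-0.0005,"dy":0,"dz":0.0005,"roll":0,"gripper":0.5}]'; python3 -m pendant '[{"dx":0,"dy":0,"dz":0.02,"roll":0,"gripper":0.5},{"dx":0,"dy":0,"dz":0.06,"roll":0,"gripper":0.5},{"dx":0.004,"dy":0.04,"dz":0.08,"roll":0,"gripper":0.5},{"dx":0.0042,"dy":0.077,"dz":0.08,"roll":0,"gripper":0.5},{"dx":0.0042,"dy":0.077,"dz":0.08,"roll":0,"gripper":0.5}]';  python3 look.py w6
```

```text
clock: 8.35
tcp_pos: [570.1, -180.3, 227.8]
eef_rot: [0.725, 0.689, -0.0, -0.0]
wrist_force: [-0.8, -0.4, -0.3]
gripper_width: 43.7
gripper_force: 0.0
clock: 8.85
tcp_pos: [574.1, -100.0, 308.8]
eef_rot: [0.724, 0.69, 0.001, -0.0]
wrist_force: [-1.0, 0.0, -1.0]
gripper_width: 43.7
gripper_force: 0.0
[ 574.1 -100.   308.8] [ 7.239e-01  6.899e-01  6.000e-04 -4.000e-04] heading y -2.7580774694133057 [-2.91454794e-01  4.35396829e-01  1.65416562e+00  1.64313843e-03
  1.05221077e+00 -2.44131936e-01] 43.69201286347469 8.85 cam [578.86999633 -18.44749599 288.51338538] 297.3186396354542 261.02308312907627 192.78665763425465
```

View pics/w6b.png

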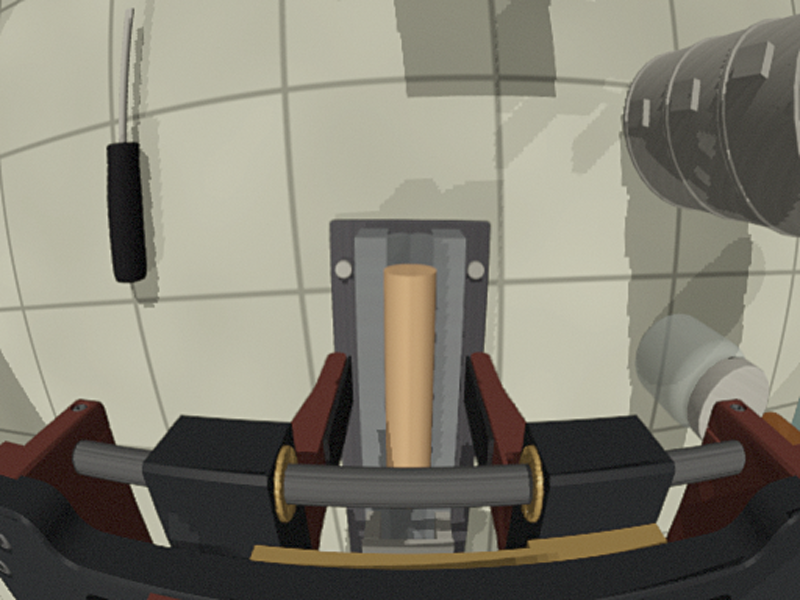

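The handle lies in the open groove with its tail at (410,267). Before re-grasping I'll measure the handle line, jig yaw and stop position.

```bash
python3 - <<'E'
from h import *;import pickle
np.set_printoptions(precision=1,suppress=True)
C=pickle.load(open("pics/w6.pkl","rb"));W=lambda x,y:ray("wrist",(x*.64,y*.64),C)
print("tail top edge",atz(W(410,266),64)); print("handle edges",*[atz(W(*p),52) for p in((385,275),(436,275),(389,440),(432.5,440))])
print("base",*[atz(W(*p),8) for p in((331,222),(489,222),(344,269),(475,269))])
T=lambda x,y:ray("top",(275+(x-400)/3.571,150+y/3.571))
for k,p,z in(("stopface",(735,82),70),("stopface",(738,130),70),("stopback",(764,78),70),("bridgeL",(637,85),78),("bridgeL",(640,142),78),("bridgeR",(693,78),78),("bridgeR",(698,137),78),("bush",(668,107),86)):print(k,atz(T(*p),z))
E
```

```text
tail top edge [577.5 -69.9  64. ]
handle edges [564.1 -76.8  52. ] [590.9 -78.1  52. ] [ 559.6 -179.5   52. ] [ 586.1 -180.9   52. ]
base [530.3 -52.5   8. ] [626.9 -57.2   8. ] [536.  -82.5   8. ] [617.7 -86.5   8. ]
stopface [ 579.1 -339.3   70. ]
stopface [ 536.5 -333.7   70. ]
stopback [ 579.2 -365.1   70. ]
bridgeL [ 586.5 -252.1   78. ]
bridgeL [ 536.3 -245.7   78. ]
bridgeR [ 586.  -301.4   78. ]
bridgeR [ 533.8 -296.    78. ]
bush [ 561.8 -273.1   86. ]
```

The handle's tail is at y≈−72 and its nose at y≈−232. The stop face is at y≈−336, so there are about 104 ±5 mm to push. I descend and re-grip about 28 mm from the tail end.

```bash
python3 -m pendant '[{"dx":0.0007,"dy":0,"dz":-0.03,"roll":0,"gripper":0.5},{"dx":0.0007,"dy":0,"dz":-0.06,"roll":0,"gripper":0.5},{"dx":0.0007,"dy":0,"dz":-0.074,"roll":0,"gripper":0.5},{"dx":0.0007,"dy":0,"dz":-0.08,"roll":0,"gripper":0.5},{"dx":0.0007,"dy":0,"dz":-0.08,"roll":0,"gripper":0.5}]' && python3 -m pendant '[{"dx":0,"dy":0,"dz":0,"roll":0,"gripper":0.1},{"dx":0,"dy":0,"dz":0,"roll":0,"gripper":0.1},{"dx":0,"dy":0,"dz":0,"roll":0,"gripper":0.1},{"dx":0,"dy":0,"dz":0,"roll":0,"gripper":0.1},{"dx":0,"dy":0,"dz":0,"roll":0,"gripper":0.1},{"dx":0,"dy":0,"dz":0,"roll":0,"gripper":0.1}]'
```

```text
clock: 9.4
tcp_pos: [575.0, -103.9, 227.4]
eef_rot: [0.725, 0.689, -0.0, -0.001]
wrist_force: [-0.6, 0.2, -0.0]
gripper_width: 44.0
gripper_force: 0.0
clock: 10.0
tcp_pos: [574.7, -103.5, 229.1]
eef_rot: [0.725, 0.689, -0.0, 0.0]
wrist_force: [-3.6, -1.9, 5.9]
gripper_width: 27.4
gripper_force: 30.0
```

```bash
python3 -m pendant '[{"dx":-0.0004,"dy":0,"dz":0.0005,"roll":0,"gripper":0.1},{"dx":-0.0006,"dy":-0.004,"dz":0.0007,"roll":0,"gripper":0.1},{"dx":-0.0010,"dy":-0.012,"dz":0.0007,"roll":0,"gripper":0.1},{"dx":-0.0014,"dy":-0.02,"dz":0.0007,"roll":0,"gripper":0.1},{"dx":-0.0019,"dy":-0.028,"dz":0.0007,"roll":0,"gripper":0.1},{"dx":-0.0023,"dy":-0.036,"dz":0.0007,"roll":0,"gripper":0.1},{"dx":-0.0027,"dy":-0.044,"dz":0.0007,"roll":0,"gripper":0.1},{"dx":-0.003,"dy":-0.05,"dz":0.0007,"roll":0,"gripper":0.1}]'; python3 -m pendant '[{"dx":0,"dy":0,"dz":0,"roll":0,"gripper":0.1}]'
```

```text
clock: 10.8
tcp_pos: [572.0, -153.3, 229.1]
eef_rot: [0.725, 0.689, 0.001, -0.001]
wrist_force: [-1.1, 7.3, 5.9]
gripper_width: 27.4
gripper_force: 30.0
clock: 10.9
tcp_pos: [572.0, -153.9, 229.1]
eef_rot: [0.725, 0.689, 0.0, -0.0]
wrist_force: [-2.4, 2.1, 4.7]
gripper_width: 27.3
gripper_force: 30.0
```

```bash
python3 -m pendant '[{"dx":-0.0004,"dy":-0.005,"dz":0.0003,"roll":0,"gripper":0.1},{"dx":-0.0007,"dy":-0.011,"dz":0.0004,"roll":0,"gripper":0.1},{"dx":-0.001,"dy":-0.017,"dz":0.0004,"roll":0,"gripper":0.1},{"dx":-0.0013,"dy":-0.023,"dz":0.0004,"roll":0,"gripper":0.1},{"dx":-0.0016,"dy":-0.029,"dz":0.0004,"roll":0,"gripper":0.1},{"dx":-0.0019,"dy":-0.034,"dz":0.0004,"roll":0,"gripper":0.1},{"dx":-0.0022,"dy":-0.038,"dz":0.0004,"roll":0,"gripper":0.1},{"dx":-0.0022,"dy":-0.038,"dz":0.0004,"roll":0,"gripper":0.1}]'
python3 - <<'E'
from h import *
t=viewer.grab_frame("top");s=viewer.grab_frame("side");t0=cv2.imread("pics/top0.png");cv2.imwrite("pics/t7.png",t);cv2.imwrite("pics/s7.png",s)
c=lambda im,x,y,w,h:cv2.resize(im[y:y+h,x:x+w],(400,300),interpolation=cv2.INTER_CUBIC)
g=lambda i:np.clip(i*1.5,0,255).astype(np.uint8)
s0=cv2.imread("pics/side0.png")
cv2.imwrite("pics/comp7.png",g(np.vstack([np.hstack([c(t,335,160,64,48),c(t0,335,160,64,48)]),np.hstack([c(s,220,245,64,48),c(s0,220,245,64,48)])])))
E
```

```text
clock: 11.7
tcp_pos: [569.9, -192.3, 229.2]
eef_rot: [0.725, 0.689, -0.0, 0.0]
wrist_force: [-0.8, -0.5, 1.2]
gripper_width: 27.3
gripper_force: 30.0
```

View pics/comp7.png

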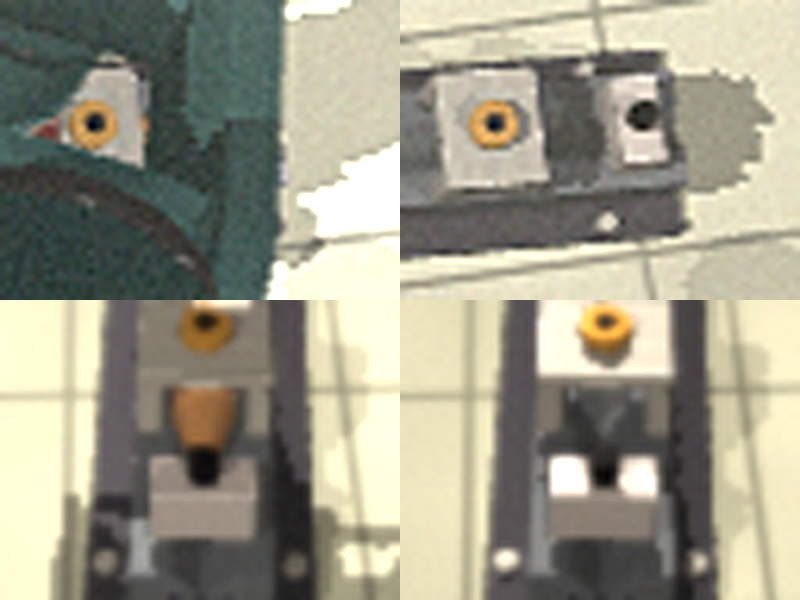

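The side view shows the nose emerging under the bridge and still short of the stop, which hasn't moved from its start position. I'll creep the rest with force checks.

```bash
f(){ grep -E "tcp_pos|force"|tr '\n' ' ';echo; }
python3 -m pendant '[{"dx":-0.0001,"dy":-0.002,"dz":0,"roll":0,"gripper":0.1},{"dx":-0.0002,"dy":-0.004,"dz":0,"roll":0,"gripper":0.1},{"dx":-0.0003,"dy":-0.006,"dz":0,"roll":0,"gripper":0.1},{"dx":-0.0004,"dy":-0.007,"dz":0,"roll":0,"gripper":0.1},{"dx":-0.0004,"dy":-0.007,"dz":0,"roll":0,"gripper":0.1}]'|f
python3 -m pendant '[{"dx":0,"dy":-0.0005,"dz":0,"roll":0,"gripper":0.1},{"dx":-0.0001,"dy":-0.001,"dz":0,"roll":0,"gripper":0.1}]'|f
python3 -m pendant '[{"dx":0,"dy":-0.0005,"dz":0,"roll":0,"gripper":0.1},{"dx":0,"dy":-0.001,"dz":0,"roll":0,"gripper":0.1}]'|f
```

```text
tcp_pos: [569.5, -198.5, 229.2] wrist_force: [-0.3, 0.8, 0.6] gripper_force: 30.0 
tcp_pos: [569.5, -199.4, 229.2] wrist_force: [-1.2, 1.2, 0.9] gripper_force: 30.0 
tcp_pos: [569.4, -200.4, 229.2] wrist_force: [-1.3, 1.3, 1.2] gripper_force: 30.0
```

```bash
f(){ o=$(grep -E "tcp_pos|wrist_force"|tr '\n' ' ');echo "$o"; python3 -c "import re,sys;v=re.findall(r'-?[\d.]+',sys.argv[1].split('wrist_force')[1]);sys.exit(float(v[1])>3.5)" "$o"; }
python3 -m pendant '[{"dx":0,"dy":-0.0005,"dz":0,"roll":0,"gripper":0.1},{"dx":-0.0001,"dy":-0.001,"dz":0,"roll":0,"gripper":0.1}]'|f &&
python3 -m pendant '[{"dx":0,"dy":-0.0005,"dz":0,"roll":0,"gripper":0.1},{"dx":0,"dy":-0.001,"dz":0,"roll":0,"gripper":0.1}]'|f &&
python3 -m pendant '[{"dx":0,"dy":-0.0005,"dz":0,"roll":0,"gripper":0.1},{"dx":-0.0001,"dy":-0.001,"dz":0,"roll":0,"gripper":0.1}]'|f &&
python3 -m pendant '[{"dx":0,"dy":-0.0005,"dz":0,"roll":0,"gripper":0.1},{"dx":0,"dy":-0.001,"dz":0,"roll":0,"gripper":0.1}]'|f &&
python3 -m pendant '[{"dx":0,"dy":-0.0005,"dz":0,"roll":0,"gripper":0.1},{"dx":-0.0001,"dy":-0.001,"dz":0,"roll":0,"gripper":0.1}]'|f &&
python3 -m pendant '[{"dx":0,"dy":-0.0005,"dz":0,"roll":0,"gripper":0.1},{"dx":0,"dy":-0.001,"dz":0,"roll":0,"gripper":0.1}]'|f
```

```text
tcp_pos: [569.3, -201.5, 229.2] wrist_force: [-0.2, 0.4, -0.8] 
tcp_pos: [569.3, -202.5, 229.2] wrist_force: [0.2, 1.6, 0.7] 
tcp_pos: [569.3, -203.4, 229.2] wrist_force: [-0.7, 0.3, -0.5] 
tcp_pos: [569.2, -204.4, 229.2] wrist_force: [0.7, 0.4, 0.3] 
tcp_pos: [569.1, -205.4, 229.2] wrist_force: [0.0, 0.6, -0.0] 
tcp_pos: [569.1, -206.4, 229.2] wrist_force: [-0.5, 1.0, -0.5]
```

```bash
f(){ o=$(grep -E "tcp_pos|wrist_force"|tr '\n' ' ');echo "$o"; python3 -c "import re,sys;v=re.findall(r'-?[\d.]+',sys.argv[1].split('wrist_force')[1]);sys.exit(float(v[1])>3.5)" "$o"; }
python3 -m pendant '[{"dx":0,"dy":-0.0005,"dz":0,"roll":0,"gripper":0.1},{"dx":-0.0001,"dy":-0.001,"dz":0,"roll":0,"gripper":0.1}]'|f &&
python3 -m pendant '[{"dx":0,"dy":-0.0005,"dz":0,"roll":0,"gripper":0.1},{"dx":0,"dy":-0.001,"dz":0,"roll":0,"gripper":0.1}]'|f &&
python3 -m pendant '[{"dx":0,"dy":-0.0005,"dz":0,"roll":0,"gripper":0.1},{"dx":-0.0001,"dy":-0.001,"dz":0,"roll":0,"gripper":0.1}]'|f &&
python3 -m pendant '[{"dx":0,"dy":-0.0005,"dz":0,"roll":0,"gripper":0.1},{"dx":0,"dy":-0.001,"dz":0,"roll":0,"gripper":0.1}]'|f &&
python3 -m pendant '[{"dx":0,"dy":-0.0005,"dz":0,"roll":0,"gripper":0.1},{"dx":-0.0001,"dy":-0.001,"dz":0,"roll":0,"gripper":0.1}]'|f &&
python3 -m pendant '[{"dx":0,"dy":-0.0005,"dz":0,"roll":0,"gripper":0.1},{"dx":0,"dy":-0.001,"dz":0,"roll":0,"gripper":0.1}]'|f &&
python3 -m pendant '[{"dx":0,"dy":-0.0005,"dz":0,"roll":0,"gripper":0.1},{"dx":-0.0001,"dy":-0.001,"dz":0,"roll":0,"gripper":0.1}]'|f &&
python3 -m pendant '[{"dx":0,"dy":-0.0005,"dz":0,"roll":0,"gripper":0.1},{"dx":0,"dy":-0.001,"dz":0,"roll":0,"gripper":0.1}]'|f
python3 - <<'E'
from h import *
s=viewer.grab_frame("side");s0=cv2.imread("pics/side0.png");cv2.imwrite("pics/s8.png",s)
c=lambda im:cv2.resize(im[255:291,228:276],(400,300),interpolation=cv2.INTER_CUBIC)
cv2.imwrite("pics/comp8.png",np.clip(np.hstack([c(s),c(s0)])*1.5,0,255).astype(np.uint8))
E
```

```text
tcp_pos: [569.0, -207.4, 229.2] wrist_force: [0.0, 1.1, 0.9] 
tcp_pos: [569.0, -208.2, 229.2] wrist_force: [-0.1, 3.5, 0.6] 
tcp_pos: [568.9, -208.5, 229.2] wrist_force: [0.7, 7.8, 1.3]
```

View pics/comp8.png

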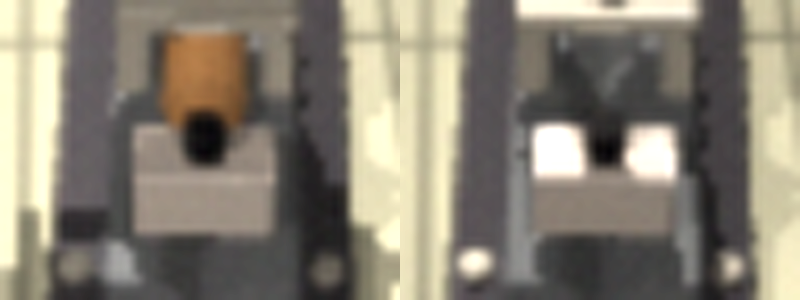

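The nose has met the stop: motion stalled at 7.8 N, and the stop's edges (rows 178 and 235) match the start picture. I'll ease the load, open and rise.

```bash
python3 -m pendant '[{"dx":0,"dy":0.0004,"dz":-0.0003,"roll":0,"gripper":0.1},{"dx":0,"dy":0.0004,"dz":-0.0005,"roll":0,"gripper":0.1}]'; python3 -m pendant '[{"dx":0,"dy":0,"dz":0,"roll":0,"gripper":0.5},{"dx":0,"dy":0,"dz":0,"roll":0,"gripper":0.5},{"dx":0,"dy":0,"dz":0,"roll":0,"gripper":0.5},{"dx":0,"dy":0,"dz":0,"roll":0,"gripper":0.5},{"dx":0,"dy":0,"dz":0.02,"roll":0,"gripper":0.5},{"dx":0,"dy":0,"dz":0.06,"roll":0,"gripper":0.5},{"dx":0,"dy":0,"dz":0.1,"roll":0,"gripper":0.5}]'; python3 -m pendant '[{"dx":-0.02,"dy":0.04,"dz":0.04,"roll":0,"gripper":0.5},{"dx":-0.04,"dy":0.08,"dz":0.05,"roll":0,"gripper":0.5},{"dx":-0.06,"dy":0.12,"dz":0.05,"roll":0,"gripper":0.5},{"dx":-0.08,"dy":0.16,"dz":0.05,"roll":0,"gripper":0.5},{"dx":-0.1,"dy":0.2,"dz":0.05,"roll":0,"gripper":0.5},{"dx":-0.12,"dy":0.24,"dz":0.05,"roll":0,"gripper":0.5},{"dx":-0.14,"dy":0.28,"dz":0.05,"roll":0,"gripper":0.5},{"dx":-0.14,"dy":0.28,"dz":0.05,"roll":0,"gripper":0.5}]'
python3 - <<'E'
from h import *
t=viewer.grab_frame("top");s=viewer.grab_frame("side");t0=cv2.imread("pics/top0.png");s0=cv2.imread("pics/side0.png");cv2.imwrite("pics/t9.png",t);cv2.imwrite("pics/s9.png",s)
c=lambda im,x,y,w,h:cv2.resize(im[y:y+h,x:x+w],(400,300),interpolation=cv2.INTER_CUBIC)
a=np.vstack([np.hstack([c(t,312,150,80,60),c(t0,312,150,80,60)]),np.hstack([c(s,220,245,64,48),c(t,150,80,260,195)])])
cv2.imwrite("pics/comp9.png",np.clip(a*1.4,0,255).astype(np.uint8))
E
```

```text
clock: 14.75
tcp_pos: [569.0, -208.3, 229.1]
eef_rot: [0.725, 0.689, 0.0, -0.0]
wrist_force: [-0.1, 6.0, 6.2]
gripper_width: 27.5
gripper_force: 30.0
clock: 15.45
tcp_pos: [568.5, -209.0, 329.0]
eef_rot: [0.725, 0.689, -0.001, -0.001]
wrist_force: [1.0, 0.4, -0.1]
gripper_width: 44.0
gripper_force: 0.0
clock: 16.25
tcp_pos: [425.8, 74.2, 378.5]
eef_rot: [0.723, 0.69, -0.0, -0.001]
wrist_force: [0.4, -1.3, 0.2]
gripper_width: 44.0
gripper_force: 0.0
```

View pics/comp9.png

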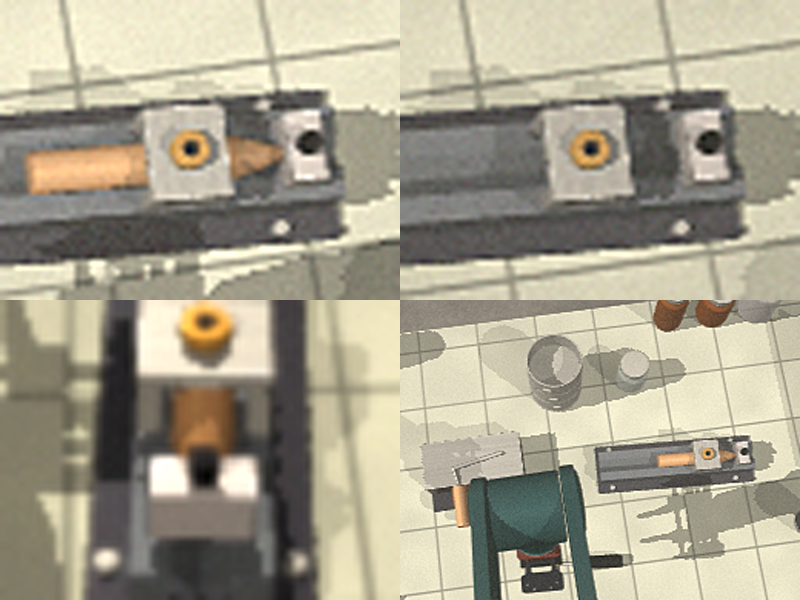

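The handle lies in the groove under the bridge with its nose at the stop face (286,155). The knob is at (310,143), the same place as at the start, and the other objects in view are where they were.

```bash
python3 -c "from bench import ticket;print(ticket.job_done())"
```

```text
the job is handed in; nothing more can be done
None
```

The tapered handle lies in the groove under the bridge with its nose against the stop; the stop showed no shift in the last pictures, and the job was handed in at about 16 s.

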